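# Reverse the spares box in its bench sleeve

### The arm

A 6-joint arm with a two-finger parallel gripper is mounted at the origin on the work surface. World frame = base frame: x ahead of the robot, y to its left, z up, the work surface at z = 0. Lengths are in m, angles in rad, forces in N, time in s.
With the tool pointing down it reaches from about 0.25 to 0.8 m from the base axis. Payload 3.9 kg.
Tool frame: the origin (TCP) lies midway between the tips of the shut fingers; the grasp point (between the pads) lies bot.grip_point_offset behind it (bot.grip_point_offset is the distance from the TCP to the grasp point, in m); y points along the fingers, z is the direction in which the jaws open and shut, and the axes are right-handed (so a half turn about y gives the same grasp; the last joint's range is limited). The gripper opens to 85 mm and grips with 20 to 120 N. Pads are 22 mm wide; open, the fingers measure 114 mm over their backs; the gripper's body (76 mm by 85 mm) begins 54 mm behind the grasp point. The pads swing forward as they close: fully open they stand 13 mm farther back than shut.
Start: joints at [1.166, 0.26, -0.138, 1.173, 0, 1.571], TCP at [0.207, 0.483, 0.231] pointing down, gripper open.
Joint ranges: [-2.78, 2.78], [-0.83, 1.72], [-1.28, 1.37], [-1.9, 2.12], [-1.57, 1.48], [-3.14, 3.14]. Speed limits (rad/s): [2.57, 2.57, 3.14, 3.14, 3.14, 3.14].

### API

Orientations are given as a unit quaternion [w, x, y, z].
In Python, from station import bot gives the robot as it stands.
- The arm moves only by the tool jog_arm, never from a script. Its argument "targets" is a list of rows, each a list of 3 entries, a list of its own where there are three numbers: the turn, a rotation vector about the world's x, y, z each as a share of 5 degrees, from -1 to 1, then the shift along the world's x, y, z each as a share of 0.03 m, from -1 to 1, then the opening, from -1 (shut) to 1 (fully open). A call has exactly 10 rows; each row shifts and turns the pose as measured when the row begins; what a row does not reach is not made up. A row lasts 1/10 s, in which the tool goes at most 50 mm and 8.59 degrees, less where a joint would pass 70% of its speed; a pose out of reach is approached as far as the arm can. A call with a number of a shift or a turn outside -1 to 1 is refused whole. A call with a gripper value outside its range is refused whole. The fingers move at their own pace and stop on an object; the grip force is fixed at half the most. Time passes only in rows, so rows that do not move let the fingers close, or fill a call up. It gives the time, the measured TCP pose, the force and the opening at its end, in the units of the state.
- bot.sense(): the state, without advancing time (a new reading comes with each control period).
- bot.grab_frame(name): name is "scene" or "top" or "wrist"; returns a dict with "image" (480x640x3 uint8, red, green, blue), "intrinsics" (3x3 intrinsics, pixels), "pose" (4x4, takes a point from camera to world coordinates). Camera axes: x right, y up, looking along -z (the intrinsics and any distortion apply to the point x, -y, -z); pixel columns grow to the right and rows downward; lengths in m; the calibration is good to about 2 mm. A picture is of the moment at which its call begins. There is no depth.
- bot.hand_in(): hands the job in, once; it reports no verdict.
The state is a dict: "t": time; "joints": joint angles; "joint_velocities": joint speeds; "tau": joint torques, N m; "eef_pos": TCP position; "eef_rot": TCP orientation; "wrist_force": force on the tool from outside, world axes, zero at the start; "ft_torque": the same for the moment, N m; "opening": finger opening in m.
Only numpy, scipy, OpenCV 4.12 (cv2) and the standard library are available. Lean on these libraries where they do the work, as an engineer would, in place of code of your own. Each camera call takes 0.05 s, during which the arm holds its last target. There are 200 camera calls.

### The job

The spares box in the grey bench sleeve shows its green 'stocked' end at the mouth, but the spares have run low. Slide the box right out of the sleeve, turn it end for end, and slide it back in with the red 'reorder' end showing at the mouth, fully home against the back stop. Keep the box upright, do not ram it against the stop, leave the other things on the bench where they are, and finish with the gripper clear.

Things in the scene. Friction and masses are not known exactly. Their poses are not given: they have to be found in the camera images.
- sleeve: Fixed grey tube, level, on an 8 mm plywood board 92 mm wide. Origin: mouth centre at bench level; +x out of the mouth along the sleeve, +y across, z up. Tube x = -126 (back) to 0 mm; inside 63 mm wide, z = 8 (floor) to 52 mm; walls and roof 4 mm. Roof only from x = -76 to 0: the back 50 mm is an open-topped channel. Board x = -132 to +158. Box home: its centre at x = -61 mm.
- apron (a point): Centre of the apron, the bare flat board in front of the mouth on which the box can slide out and rest: 79 mm out from the mouth, on the board's top, 8 mm above the bench. Axes as the sleeve's. Two flared lead-in wings stand out 11 mm from the mouth (5 mm wider in all at their tips, 76 mm over their outsides, top 52 mm above the bench).
- back_stop: Rigid yellow stop lip at the sleeve's back; origin at the top of its inner face, mid-width: 126 mm behind the mouth, 18 mm above the bench, lip 6 mm thick. Above the lip the back is open, 63 mm wide: closed fingers standing behind it can push the box's end over the lip and follow it 50 mm along the open channel. When home the box's inner end touches the lip and its outer end stands 4 mm out of the mouth.
- catch_top (a point): Sprung black roller (catch) hanging through the roof, on the sleeve's centre line 35 mm behind the mouth; this point is on its top, 68 mm above the bench; the steel cheeks beside it reach 77 mm. It drops into a groove of the box at home. Moving the box into, past or out of the catch takes roughly 7 to 15 N along the sleeve; sliding under it about 2 to 5 N.
- box_center (a point): Centre of the closed spares box, 130 long, 60 wide, 42 mm high, 0.25 to 0.5 kg: grey, with a green cap on one end, a red one on the other, steel pins in its top and a groove across the top 19 to 33 mm from each end. Same shape both ways round. +x along it to the green end, z up. At first home in the sleeve, green end at the mouth, underside 8 mm above the bench.
- green_end (a point): Centre of the box's green end face (65 mm from the box centre along its +x).
- red_end (a point): Centre of the box's red end face (65 mm from the box centre along its -x).
- tape_roll: Bystander: cardboard-coloured tape roll lying flat, 100 mm across, 48 mm high; origin at its underside centre.
- blue_bin: Bystander: blue open bin 100 x 150 x 70 mm high; origin at its underside centre.
- red_tray: Bystander: red open tray 110 x 160 x 30 mm high; origin at its underside centre.
- screwdriver: Bystander: screwdriver 190 mm long, lying along its x; origin at its underside, near its middle.
- carton: Bystander: closed cardboard carton 100 x 130 x 75 mm high; origin at its underside centre.
- offcut: Bystander: wooden offcut 60 x 140 x 35 mm high; origin at its underside centre.
- jar: Bystander: jar 70 mm across, 100 mm high, with a white lid; origin at its underside centre.
Things that resemble listed ones, but are neither listed nor needed, are in the scene too. What is shaped like the part that bears box_center but turquoise or yellow is not meant.

How it is judged:
On the way:
1. the box has been drawn fully out of the sleeve (x of box_center in the frame of sleeve above 0.067 m), for 0.2 s.
At the end, for the whole second after the job is handed in: The box lies upright in the sleeve, red end at the mouth and green end at the back, within 2 mm of fully home (red end face 4 mm proud of the mouth when home), level on the sleeve's floor, at rest and released (x of red_end in the frame of sleeve between 0.002 and 0.006 m and x of green_end in the frame of sleeve below -0.12 m and y of box_center in the frame of sleeve between -0.004 and 0.004 m and z of box_center in the frame of sleeve below 0.034 m and angle between box_center's own z axis and vertical below 0.06 rad and contact force between the fingers and box below 0.1 N and linear speed of box below 0.01 m/s); the robot touches nothing.
It fails at once if the box is tipped by more than about 30 degrees (angle between box_center's own z axis and vertical above 0.55 rad).
It fails at once if the box is rammed against the back stop (more than 50 N) (contact force between box and back_stop above 50 N).
It fails at once if another thing on the bench is moved by more than 25 mm (distance of any of tape_roll, blue_bin, red_tray, screwdriver, carton, offcut, jar from where it was at the start of the episode above 0.025 m).
It also fails if it takes over 72 s, if anything falls off the work surface, if the arm or the gripper's body presses on something with over 40 N, if the wrist force passes 120 N, or if a joint passes its speed limit or range.

## Working session

There is one attempt and no reset: what is moved stays moved. The work goes in short steps, Python scripts to look and compute and a tool call to move; the robot and the scene stay as the last step left them, time stands still between calls to the robot, and variables do not carry over. Pictures are saved under pics/ and viewed, about 8 in all and at most 12, crops included, and the job is handed in when it is done.

Besides the shell and the picture viewer there is one more tool, called in YAML: its name, and indented under it one key for each argument. jog_arm: Moves the arm, as the interface text tells. Shift numbers are shares of 0.03 m and turn numbers shares of 5 degrees, none past 1 either way. Its arguments: {"type":"object","properties":{"targets":{"type":"array"}},"required":["targets"]}

```bash
ls; mkdir -p pics; cat > h.py <<'E'
import numpy as np, cv2, json
from station import bot
def grab(n,save):
    f=bot.grab_frame(n); cv2.imwrite(f'pics/{save}.png',f['image'][:,:,::-1])
    np.savez(f'pics/{save}.npz',im=f['image'],K=f['intrinsics'],T=f['pose']); return f
def load(s):
    d=np.load(f'pics/{s}.npz'); return d['im'],d['K'],d['T']
def ray(K,T,u,v):
    d=np.linalg.inv(K)@[u,v,1]; d=T[:3,:3]@[d[0],-d[1],-d[2]]; return T[:3,3],d
def onz(K,T,u,v,z):
    o,d=ray(K,T,u,v); return o+d*(z-o[2])/d[2]
def proj(K,T,p):
    q=T[:3,:3].T@(np.array(p)-T[:3,3]); q=K@[q[0],-q[1],-q[2]]; return q[:2]/q[2]
E
python3 - <<'E'
from h import *
for n in('scene','top'):
    f=grab(n,n+'0'); print(n,f.keys(),f['intrinsics'].round(1).tolist(),f['pose'].round(3).tolist())
print(bot.sense(),bot.grip_point_offset)
E
```

```text
pics
scene dict_keys(['image', 'intrinsics', 'pose']) [[445.3, 0.0, 321.2], [0.0, 445.3, 237.9], [0.0, 0.0, 1.0]] [[-0.508, -0.622, 0.596, 1.116], [0.861, -0.377, 0.341, 0.341], [0.012, 0.686, 0.727, 0.783], [0.0, 0.0, 0.0, 1.0]]
top dict_keys(['image', 'intrinsics', 'pose']) [[436.9, 0.0, 324.8], [0.0, 436.9, 234.1], [0.0, 0.0, 1.0]] [[-0.023, 0.998, -0.061, 0.489], [-1.0, -0.023, 0.003, -0.0], [0.001, 0.061, 0.998, 1.077], [0.0, 0.0, 0.0, 1.0]]
{'t': 0.1, 'joints': array([ 1.16600692e+00,  2.60633325e-01, -1.39252607e-01,  1.17271560e+00,
        1.74350675e-06,  1.57083184e+00]), 'joint_velocities': array([-0.00024778, -0.00040231,  0.00378707, -0.00140573,  0.00021712,
        0.00021312]), 'tau': array([ 1.02667433e-03, -4.06508839e+01,  2.54527617e+01,  1.01515299e-02,
        1.43319085e-04, -1.07086001e-05]), 'eef_pos': array([0.20651142, 0.48199767, 0.23053554]), 'eef_rot': array([-0.69204543,  0.69329561, -0.14228071,  0.14202294]), 'wrist_force': array([-1.22257633, -0.1297852 , -0.03297799]), 'ft_torque': array([-0.02015161, -0.01809972,  0.00542118]), 'opening': 0.08547356428460326} 0.0187
```

View pics/top0.png

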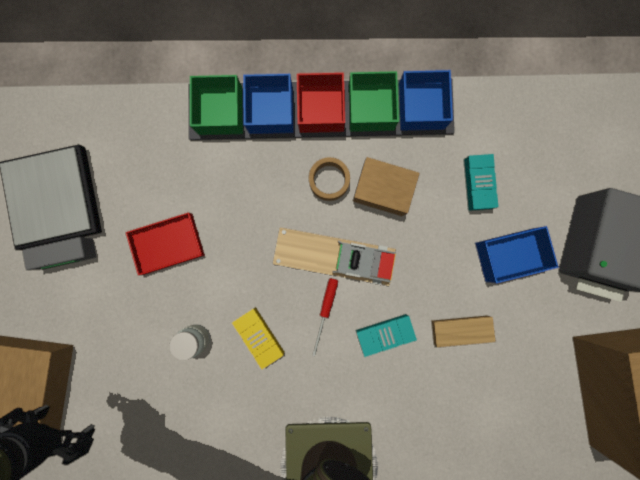

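View pics/scene0.png

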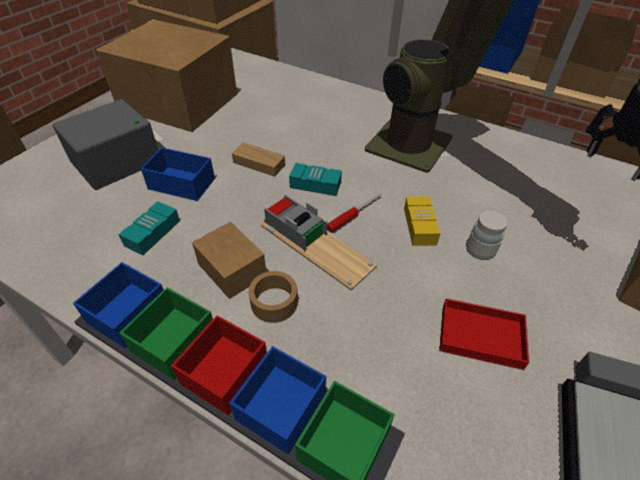

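```bash
python3 - <<'E'
from h import *
a,_,_=load('top0'); b,_,_=load('scene0')
A=cv2.resize(a[220:295,265:405],None,fx=5.6,fy=5.6,interpolation=cv2.INTER_CUBIC)[:300,:]
A=cv2.resize(a[222:292,265:405],(560,280),interpolation=cv2.INTER_CUBIC)
B=cv2.resize(b[190:295,255:385],(372,300),interpolation=cv2.INTER_CUBIC)
o=np.zeros((590,560,3),np.uint8);o[:280]=A;o[290:,:372]=B
cv2.imwrite('pics/c1.png',o[:,:,::-1])
E
```

```text
(no output)
```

View pics/c1.png

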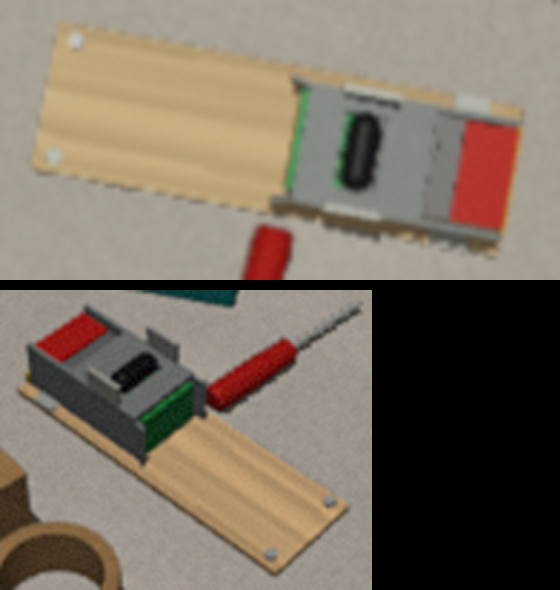

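```bash
cat >> h.py <<'E'
from scipy.spatial.transform import Rotation as R
def rot(q): return R.from_quat([q[1],q[2],q[3],q[0]])
E
python3 - <<'E'
from h import *
im,K,T=load('top0')
c=[onz(K,T,265+u/4,222+v/4,.008) for u,v in((62,22),(36,171),(522,108),(497,253))]
for p in c: print(p.round(4))
fl=(c[0]+c[1])/2
ax=c[0]-c[2]; ax2=c[1]-c[3]
print(np.linalg.norm(c[0]-c[1]),np.linalg.norm(ax),np.linalg.norm(ax2),[np.degrees(np.arctan2(a[1],a[0])) for a in(ax,ax2,(c[1]-c[0]))])
s=bot.sense(); print(rot(s['eef_rot']).as_matrix().round(3))
# nails & scene check
i2,K2,T2=load('scene0')
for u,v in((348,507-290),(275,574-290)): # crop
    print('scene front corners',onz(K2,T2,255+u*130/372,190+v*105/300,.008).round(4))
# green strip top edge z=.05
for u,v in((310,88),(293,190)): print('green top edge',onz(K,T,265+u/4,222+v/4,.05).round(4))
E
```

```text
[0.5731 0.1052 0.008 ]
[0.4823 0.1226 0.008 ]
[ 0.5139 -0.1752  0.008 ]
[ 0.4261 -0.157   0.008 ]
0.0924338315453251 0.2865411324977424 0.2852355494321701 [np.float64(78.07511446679815), np.float64(78.62556736281317), np.float64(169.15175462219375)]
[[ 0.919 -0.001  0.394]
 [-0.394 -0.002  0.919]
 [-0.    -1.    -0.002]]
scene front corners [0.4912 0.1292 0.008 ]
scene front corners [0.5793 0.1105 0.008 ]
green top edge [ 0.5276 -0.044   0.05  ]
green top edge [ 0.468  -0.0325  0.05  ]
```

jog_arm:
  targets:
    - [[0,0,-0.78],[0.48,-0.87,0.03],1]
    - [[0,0,-0.78],[0.48,-0.87,0.03],1]
    - [[0,0,-0.78],[0.48,-0.87,0.03],1]
    - [[0,0,-0.78],[0.48,-0.87,0.03],1]
    - [[0,0,-0.78],[0.48,-0.87,0.03],1]
    - [[0,0,-0.78],[0.48,-0.87,0.03],1]
    - [[0,0,-0.78],[0.48,-0.87,0.03],1]
    - [[0,0,-0.78],[0.48,-0.87,0.03],1]
    - [[0,0,-0.78],[0.48,-0.87,0.03],1]
    - [[0,0,-0.78],[0.48,-0.87,0.03],1]

```text
t: 1.1
eef_pos: [0.3507, 0.2119, 0.2351]
eef_rot: [-0.599, 0.605, -0.373, 0.369]
wrist_force: [1.4, 0.5, 0.7]
opening: 0.0855
```

jog_arm:
  targets:
    - [[0,0,-0.78],[0.48,-0.87,0.03],1]
    - [[0,0,-0.78],[0.48,-0.87,0.03],1]
    - [[0,0,-0.78],[0.48,-0.87,0.03],1]
    - [[0,0,-0.78],[0.48,-0.87,0.03],1]
    - [[0,0,-0.78],[0.48,-0.87,0.03],1]
    - [[0,0,-0.78],[0.48,-0.87,0.03],1]
    - [[0,0,-0.78],[0.48,-0.87,0.03],1]
    - [[0,0,-0.78],[0.48,-0.87,0.03],1]
    - [[0,0,-0.78],[0.48,-0.87,0.03],1]
    - [[0,0,0],[0,0,0],1]

```text
t: 2.1
eef_pos: [0.4828, -0.0371, 0.2402]
eef_rot: [0.45, -0.457, 0.546, -0.539]
wrist_force: [-1.1, -0.2, 0.5]
opening: 0.0851
```

```bash
cat >> h.py <<'E'
def st():
    s=bot.sense(); M=rot(s['eef_rot']).as_matrix()
    print('t',round(s['t'],2),'p',s['eef_pos'].round(4),'jawyaw',np.degrees(np.arctan2(M[1,2],M[0,2])).round(2),'down',M[:,1].round(3),'F',s['wrist_force'].round(1),'op',round(s['opening'],4),'j',s['joints'].round(3)); return s
E
python3 - <<'E'
from h import *
st(); f=grab('wrist','w1'); print(f['intrinsics'].round(1).tolist(),f['pose'].round(3).tolist())
E
```

```text
t 2.1 p [ 0.4828 -0.0371  0.2402] jawyaw -10.22 down [-0.015  0.002 -1.   ] F [-1.1 -0.2  0.5] op 0.0851 j [-0.077  0.198 -0.198  1.19   0.     1.672]
[[335.6, 0.0, 326.9], [0.0, 335.6, 239.4], [0.0, 0.0, 1.0]] [[0.984, 0.163, 0.071, 0.499], [-0.177, 0.934, 0.311, 0.042], [-0.015, -0.319, 0.948, 0.382], [0.0, 0.0, 0.0, 1.0]]
```

View pics/w1.png

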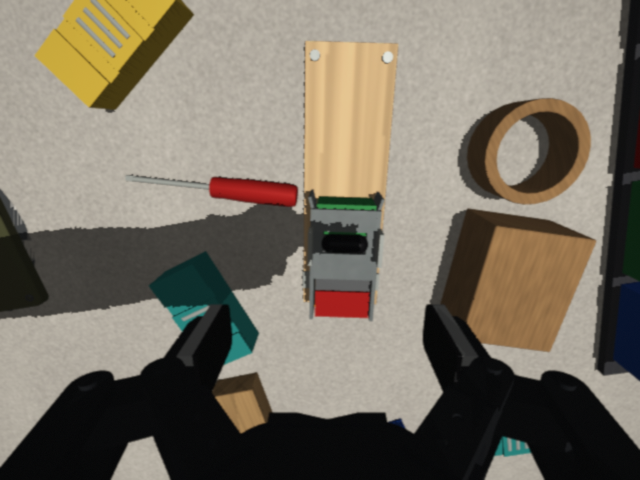

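```bash
python3 - <<'E'
from h import *
im,K,T=load('w1')
H=cv2.cvtColor(im,cv2.COLOR_RGB2HSV)
red=((H[...,0]<8)|(H[...,0]>172))&(H[...,1]>140)&(H[...,2]>60)
sub=np.zeros_like(red);sub[270:340,300:390]=1
def box(m):
    cs,_=cv2.findContours((m).astype('uint8'),0,1);c=max(cs,key=cv2.contourArea);r=cv2.minAreaRect(c);return cv2.boxPoints(r),r
b,r=box(red&sub);print(b.round(1).tolist())
P=[onz(K,T,u,v,.05) for u,v in b]
for p in P:print('red',p.round(4))
wood=(H[...,0]>8)&(H[...,0]<25)&(H[...,1]>60)&(H[...,2]>120)
sub[:]=0;sub[30:185,290:410]=1
m=wood&sub
ys,xs=np.nonzero(m); print(ys.min())
L=[];Rr=[]
for y in range(50,184,4):
    x=np.nonzero(m[y])[0]
    if len(x): L.append(onz(K,T,x.min()-.5,y,.008)[:2]);Rr.append(onz(K,T,x.max()+.5,y,.008)[:2])
for A in(L,Rr):
    A=np.array(A);vx,vy,x0,y0=cv2.fitLine(A.astype(np.float32),cv2.DIST_HUBER,0,1e-4,1e-4).ravel()
    print('edge heading',np.degrees(np.arctan2(vy,vx)),'x at y=.03',x0+(0.03-y0)*vx/vy)
c=[onz(K,T,u,ys.min()-.5,.008) for u in(320,350,380)]; print(np.round(c,4))
g=(H[...,0]>45)&(H[...,0]<80)&(H[...,1]>120);sub[:]=0;sub[190:215,300:390]=1
b,r=box(g&sub);print(b.round(1).tolist(),[onz(K,T,u,v,.05).round(4).tolist() for u,v in b])
E
```

```text
[[313.5, 315.5], [314.3999938964844, 289.8999938964844], [369.29998779296875, 291.70001220703125], [368.3999938964844, 317.29998779296875]]
red [ 0.4428 -0.1538  0.05  ]
red [ 0.4498 -0.1223  0.05  ]
red [ 0.509  -0.1347  0.05  ]
red [ 0.5037 -0.1665  0.05  ]
41
edge heading 77.98734 x at y=.03 0.4651691
edge heading 78.0633 x at y=.03 0.5591524
[[0.5004 0.1233 0.008 ]
 [0.5294 0.118  0.008 ]
 [0.5583 0.1127 0.008 ]]
[[316.8999938964844, 207.6999969482422], [317.20001220703125, 197.0], [376.20001220703125, 198.8000030517578], [375.8999938964844, 209.5]] [[0.4698, -0.0318, 0.05], [0.4722, -0.0211, 0.05], [0.5301, -0.0331, 0.05], [0.5284, -0.044, 0.05]]
```

jog_arm:
  targets:
    - [[0,-0.17,-0.36],[-0.1,-0.9,0],-1]
    - [[0,0,0],[-0.1,-0.9,0],-1]
    - [[0,0,0],[-0.1,-0.9,0],-1]
    - [[0,0,0],[-0.1,-0.9,0],-1]
    - [[0,0,0],[-0.1,-0.9,0],-1]
    - [[0,0,0],[-0.1,-0.9,0],-1]
    - [[0,0,0],[0,0,-1],-1]
    - [[0,0,0],[0,0,-1],-1]
    - [[0,0,0],[0,0,-1],-1]
    - [[0,0,0],[0,0,-1],-1]

```text
t: 3.15
eef_pos: [0.4606, -0.1941, 0.1188]
eef_rot: [0.452, -0.448, 0.547, -0.544]
wrist_force: [-0.4, 0.2, -0.7]
opening: 0.0002
```

```bash
cat >> h.py <<'E'
M0=np.array([.4975,-.038]);HD=np.radians(78.0);U=np.array([np.cos(HD),np.sin(HD)]);V=np.array([-U[1],U[0]])
def sl(p): d=np.array(p)[:2]-M0; return (1000*np.array([d@U,d@V])).round(1)
def w(s,y=0): return (M0+U*s/1000+V*y/1000).round(4)
E
python3 - <<'E'
from h import *
s=st();print(sl(s['eef_pos']))
E
```

```text
t 3.15 p [ 0.4606 -0.1941  0.1188] jawyaw -10.93 down [ 0.001  0.006 -1.   ] F [-0.4  0.2 -0.7] op 0.0002 j [-0.403  0.296 -0.4    0.877  0.006  1.359]
[-160.3    3.7]
```

jog_arm:
  targets:
    - [[0.05,0,-0.21],[0.12,-0.03,-0.9],-1]
    - [[0,0,0],[0,0,-0.9],-1]
    - [[0,0,0],[0,0,-0.9],-1]
    - [[0,0,0],[0,0,-0.3],-1]
    - [[0,0,0],[0,0,0],-1]
    - [[0,0,0],[0.08,0.39,0],-1]
    - [[0,0,0],[0.08,0.39,0],-1]
    - [[0,0,0],[0.05,0.2,0],-1]
    - [[0,0,0],[0.05,0.2,0],-1]
    - [[0,0,0],[0.05,0.2,0],-1]

```text
t: 4.15
eef_pos: [0.4673, -0.1497, 0.0259]
eef_rot: [0.443, -0.451, 0.549, -0.547]
wrist_force: [-4.1, -11.0, -9.2]
opening: 0.0003
```

```bash
python3 - <<'E'
from h import *
s=st();print(sl(s['eef_pos']))
E
```

```text
t 4.15 p [ 0.4673 -0.1497  0.0259] jawyaw -11.6 down [-0.011 -0.005 -1.   ] F [ -4.1 -11.   -9.2] op 0.0003 j [-0.305  0.393 -0.543  0.644 -0.008  1.469]
[-115.5    6.3]
```

jog_arm:
  targets:
    - [[0,0,0],[0.12,0.19,0],-1]
    - [[0,0,0],[0.12,0.19,0],-1]
    - [[0,0,0],[0.12,0.19,0],-1]
    - [[0,0,0],[0.1,0.2,0],-1]
    - [[0,0,0],[0.05,0.2,0],-1]
    - [[0,0,0],[0,0,0],-1]
    - [[0,0,0],[0,0,0],-1]
    - [[0,0,0],[0,0,0],-1]
    - [[0,0,0],[0,0,0],-1]
    - [[0,0,0],[0,0,0],-1]

```text
t: 5.15
eef_pos: [0.4696, -0.1343, 0.029]
eef_rot: [-0.422, 0.469, -0.541, 0.557]
wrist_force: [-1.3, -3.3, -3.1]
opening: -0.0
```

```bash
python3 - <<'E'
from h import *
s=st();print(sl(s['eef_pos']))
a=grab('wrist','w2')['image'][60:480,140:540]; b=grab('scene','s2')['image'][180:300,240:400]
o=np.zeros((420,800,3),np.uint8);o[:,:400]=a;o[:300,400:]=cv2.resize(b,(400,300));cv2.imwrite('pics/c2.png',o[:,:,::-1])
E
```

```text
t 5.15 p [ 0.4696 -0.1343  0.029 ] jawyaw -11.97 down [-0.037 -0.059 -0.998] F [-1.3 -3.3 -3.1] op -0.0 j [-0.235  0.394 -0.533  0.666 -0.066  1.545]
[-100.     7.3]
```

View pics/c2.png

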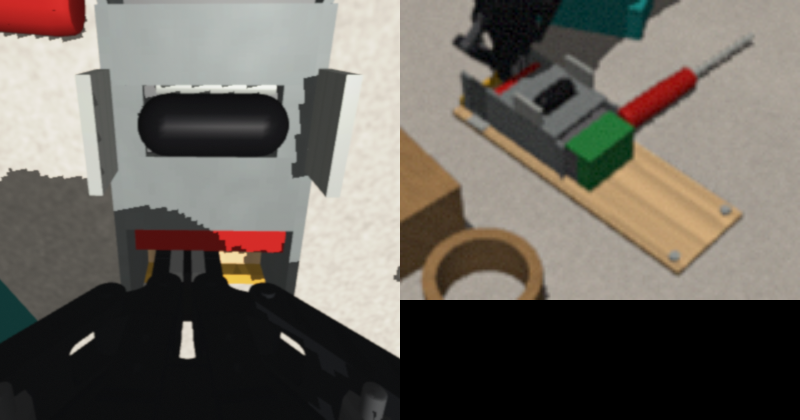

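jog_arm:
  targets:
    - [[0.4,-0.2,0],[0.1,0.1,-0.03],-1]
    - [[0.3,-0.2,0],[0.1,0.2,-0.03],-1]
    - [[0.1,0,0],[0.1,0.2,-0.03],-1]
    - [[0.1,0,0],[0.1,0.2,0],-1]
    - [[0,0,0],[0,0,0],-1]
    - [[0,0,0],[-0.02,-0.1,0],-1]
    - [[0,0,0],[-0.1,-0.5,0],-1]
    - [[0,0,0],[-0.14,-0.7,0],-1]
    - [[0,0,0],[-0.14,-0.7,0],-1]
    - [[0,0,0],[0,0,0.7],-1]

```text
t: 6.25
eef_pos: [0.4631, -0.1864, 0.0496]
eef_rot: [0.439, -0.449, 0.552, -0.548]
wrist_force: [-0.2, 1.7, -0.2]
opening: 0.0004
```

```bash
python3 - <<'E'
from h import *
s=st();print(sl(s['eef_pos']))
E
```

```text
t 6.25 p [ 0.4631 -0.1864  0.0496] jawyaw -12.13 down [-0.014 -0.006 -1.   ] F [-0.2  1.7 -0.2] op 0.0004 j [-0.376  0.376 -0.492  0.714 -0.01   1.406]
[-152.3    2.8]
```

jog_arm:
  targets:
    - [[0,-0.15,0],[0,0,1],-1]
    - [[0,0,0],[0,0,1],-1]
    - [[0,0,0],[0,0,1],-1]
    - [[0,0,0],[0.22,0.95,0],1]
    - [[0,0,0],[0.22,0.95,0],1]
    - [[0,0,0],[0.22,0.95,0],1]
    - [[0,0,0],[0.22,0.95,0],1]
    - [[0,0,0],[0.22,0.95,0],1]
    - [[0,0,0],[0.22,0.95,0],1]
    - [[0,0,0],[0.1,0.45,0],1]

```text
t: 7.25
eef_pos: [0.5178, 0.0072, 0.1513]
eef_rot: [-0.453, 0.434, -0.546, 0.554]
wrist_force: [-0.7, -0.2, -1.5]
opening: 0.0856
```

```bash
python3 - <<'E'
from h import *
s=st();print(sl(s['eef_pos']))
f=grab('wrist','w3'); im,K,T=load('w3')
H=cv2.cvtColor(im,cv2.COLOR_RGB2HSV)
g=((H[...,0]>45)&(H[...,0]<80)&(H[...,1]>120)).astype('uint8')
cs,_=cv2.findContours(g,0,1)
for c in cs:
    if cv2.contourArea(c)>300: print(cv2.boundingRect(c),[ (q.round(0).tolist(),sl(onz(K,T,*q,.05))) for q in cv2.boxPoints(cv2.minAreaRect(c))])
f=grab('top','t3'); im,K,T=load('t3')
E
```

```text
t 7.25 p [0.5178 0.0072 0.1513] jawyaw -12.25 down [ 0.028  0.008 -1.   ] F [-0.7 -0.2 -1.5] op 0.0856 j [ 0.009  0.276 -0.334  0.932  0.008  1.793]
[ 48.4 -10.5]
(276, 228, 76, 52) [([276.0, 228.0], array([58.3, 25.9])), ([351.0, 228.0], array([ 57.7, -30.8])), ([351.0, 279.0], array([ 15.5, -31.6])), ([276.0, 279.0], array([16.4, 28. ]))]
```

View pics/w3.png

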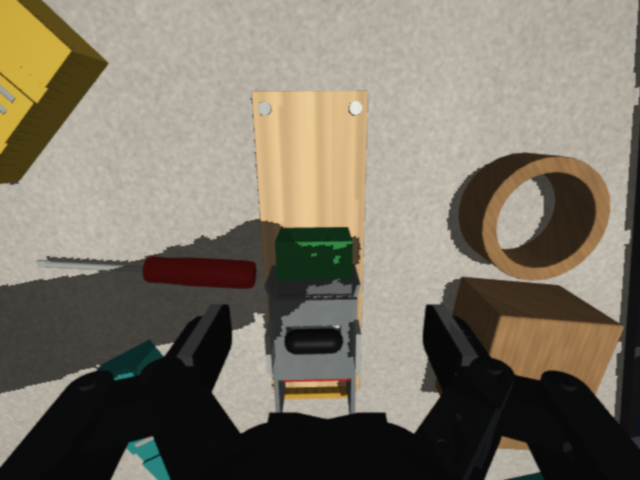

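jog_arm:
  targets:
    - [[-0.09,0.3,0.05],[-0.38,-0.34,0],1]
    - [[0,0,0],[0,0,-0.8],1]
    - [[0,0,0],[0,0,-0.8],1]
    - [[0,0,0],[0,0,-0.8],1]
    - [[0,0,0],[0,0,-0.8],1]
    - [[0,0,0],[0,0,-0.5],1]
    - [[0,0,0],[0,0,0],1]
    - [[0,0,0],[0,0,0],1]
    - [[0,0,0],[0,0,0],1]
    - [[0,0,0],[0,0,0],1]

```text
t: 8.35
eef_pos: [0.5009, -0.0172, 0.0397]
eef_rot: [-0.439, 0.445, -0.552, 0.552]
wrist_force: [0.6, 0.2, 0.9]
opening: 0.0853
```

```bash
python3 - <<'E'
from h import *
s=st();print(sl(s['eef_pos']))
E
```

```text
t 8.35 p [ 0.5009 -0.0172  0.0397] jawyaw -12.61 down [-0.006 -0.006 -1.   ] F [0.6 0.2 0.9] op 0.0853 j [-0.031  0.388 -0.504  0.685 -0.006  1.76 ]
[21.  1.]
```

jog_arm:
  targets:
    - [[0,0,0.1],[0.15,0.55,0],1]
    - [[0,0,0],[0,0,-0.35],1]
    - [[0,0,0],[0,0,-0.35],1]
    - [[0,0,0],[0,0,0],1]
    - [[0,0,0],[0,0,0],-1]
    - [[0,0,0],[0,0,0],-1]
    - [[0,0,0],[0,0,0],-1]
    - [[0,0,0],[0,0,0],-1]
    - [[0,0,0],[0,0,0],-1]
    - [[0,0,0],[0,0,0],-1]

```text
t: 9.35
eef_pos: [0.5076, -0.0019, 0.0203]
eef_rot: [-0.443, 0.446, -0.548, 0.552]
wrist_force: [-0.5, 0.7, -1.2]
opening: 0.0589
```

```bash
python3 - <<'E'
from h import *
s=st();print(sl(s['eef_pos']))
E
```

```text
t 9.35 p [ 0.5076 -0.0019  0.0203] jawyaw -12.15 down [-0.    -0.006 -1.   ] F [-0.5  0.7 -1.2] op 0.0589 j [ 0.     0.418 -0.518  0.635 -0.006  1.783]
[37.4 -2.4]
```

jog_arm:
  targets:
    - [[0,0,0],[0.06,0.26,0],-1]
    - [[0,0,0],[0.11,0.52,0],-1]
    - [[0,0,0],[0.11,0.52,0],-1]
    - [[0,0,0],[0.11,0.52,0],-1]
    - [[0,0,0],[0.11,0.52,0],-1]
    - [[0,0,0],[0.11,0.52,0],-1]
    - [[0,0,0],[0.06,0.3,0],-1]
    - [[0,0,0],[0,0,0],-1]
    - [[0,0,0],[0,0,0],-1]
    - [[0,0,0],[0,0,0],-1]

```text
t: 10.35
eef_pos: [0.5217, 0.0693, 0.0204]
eef_rot: [-0.423, 0.457, -0.538, 0.569]
wrist_force: [0.5, -1.2, -0.9]
opening: 0.0591
```

```bash
python3 - <<'E'
from h import *
s=st();print(sl(s['eef_pos']))
E
```

```text
t 10.35 p [0.5217 0.0693 0.0204] jawyaw -13.07 down [-0.011 -0.063 -0.998] F [ 0.5 -1.2 -0.9] op 0.0591 j [ 0.169  0.456 -0.45   0.686 -0.061  1.969]
[110.   -1.3]
```

jog_arm:
  targets:
    - [[0.3,0,0],[0.11,0.45,0],-1]
    - [[0.3,-0.1,0.15],[0.09,0.4,0],-1]
    - [[0.1,0,0],[0,0,0],-1]
    - [[0,0,0],[0,0,0],-1]
    - [[0,0,0],[0,0,0],1]
    - [[0,0,0],[0,0,0],1]
    - [[0,0,0],[0,0,0],1]
    - [[0,0,0],[0,0,0],1]
    - [[0,0,0],[0,0,0],1]
    - [[0,0,0],[0,0,0],1]

```text
t: 11.35
eef_pos: [0.5273, 0.0934, 0.0206]
eef_rot: [-0.442, 0.445, -0.55, 0.552]
wrist_force: [-0.7, -0.4, -0.0]
opening: 0.0856
```

```bash
python3 - <<'E'
from h import *
s=st();print(sl(s['eef_pos']))
a=grab('top','t4')['image'][215:290,265:405]; b=grab('wrist','w4')['image']
o=np.zeros((480,780,3),np.uint8);o[:,:380]=b[:,130:510];o[:214,380:]=cv2.resize(a,(400,214));cv2.imwrite('pics/c4.png',o[:,:,::-1])
im,K,T=load('w4')
H=cv2.cvtColor(im,cv2.COLOR_RGB2HSV)
g=((H[...,0]>45)&(H[...,0]<80)&(H[...,1]>120)).astype('uint8')
cs,_=cv2.findContours(g,0,1)
for c in cs:
    if cv2.contourArea(c)>300: print(cv2.boundingRect(c),[ (q.round(0).tolist(),sl(onz(K,T,*q,.05))) for q in cv2.boxPoints(cv2.minAreaRect(c))])
E
```

```text
t 11.35 p [0.5273 0.0934 0.0206] jawyaw -12.34 down [-0.002 -0.004 -1.   ] F [-0.7 -0.4 -0. ] op 0.0856 j [ 0.178  0.456 -0.447  0.67  -0.004  1.964]
[134.7  -1.8]
(252, 277, 152, 112) [([252.0, 277.0], array([163.2,  26.2])), ([403.0, 277.0], array([163. , -29.4])), ([403.0, 388.0], array([112. , -32.9])), ([252.0, 388.0], array([112.3,  30.2]))]
```

View pics/c4.png

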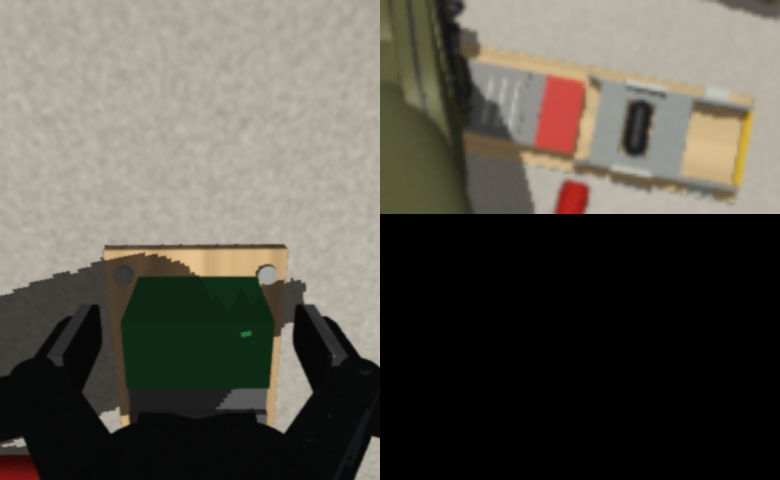

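jog_arm:
  targets:
    - [[0,0,0],[-0.1,-0.47,0.05],1]
    - [[0,0,0],[-0.1,-0.47,0],1]
    - [[0,0,0],[-0.1,-0.47,0],1]
    - [[0,0,0],[-0.1,-0.47,0],1]
    - [[0,0,0],[0,0,0],1]
    - [[0,0,0],[0,0,0],1]
    - [[0,0,0],[0,0,0],1]
    - [[0,0,0],[0,0,0],1]
    - [[0,0,0],[0,0,0],1]
    - [[0,0,0],[0,0,0],1]

```text
t: 12.45
eef_pos: [0.5138, 0.0312, 0.0224]
eef_rot: [-0.442, 0.444, -0.55, 0.552]
wrist_force: [0.6, 0.2, -0.1]
opening: 0.0852
```

```bash
python3 - <<'E'
from h import *
s=st();print(sl(s['eef_pos']))
im,K,T=load('w4')
for v in(318,322):print(sl(onz(K,T,328,v,.05)))
im,K,T=load('t4')
# red inner edge & red/grey edge on top
H=cv2.cvtColor(im,cv2.COLOR_RGB2HSV)
r=((H[...,0]<8)|(H[...,0]>172))&(H[...,1]>140)&(H[...,2]>60); m=np.zeros_like(r);m[235:273,310:345]=1
cs,_=cv2.findContours((r&m).astype('uint8'),0,1);c=max(cs,key=cv2.contourArea)
print([sl(onz(K,T,*q,.05)) for q in cv2.boxPoints(cv2.minAreaRect(c))])
E
```

```text
t 12.45 p [0.5138 0.0312 0.0224] jawyaw -12.42 down [-0.001 -0.004 -1.   ] F [ 0.6  0.2 -0.1] op 0.0852 j [ 0.063  0.426 -0.497  0.65  -0.004  1.851]
[71.1 -1.6]
[145.7  -1.7]
[144.   -1.7]
[array([46. , 30.3]), array([ 45.3, -29.1]), array([ 14. , -28.7]), array([14.7, 30.6])]
```

jog_arm:
  targets:
    - [[0,0,0.08],[0.06,0.3,-0.05],1]
    - [[0,0,0],[0,0,0],1]
    - [[0,0,0],[0,0,0],-1]
    - [[0,0,0],[0,0,0],-1]
    - [[0,0,0],[0,0,0],-1]
    - [[0,0,0],[0,0,0],-1]
    - [[0,0,0],[0,0,0],-1]
    - [[0,0,0],[0,0,0],-1]
    - [[0,0,0],[0,0,0.3],-1]
    - [[0,0,0],[0,0,0.6],-1]

```text
t: 13.45
eef_pos: [0.5126, 0.0417, 0.0459]
eef_rot: [0.442, -0.449, 0.55, -0.548]
wrist_force: [-0.9, 0.1, -4.2]
opening: 0.0587
```

```bash
python3 - <<'E'
from h import *
s=st();print(sl(s['eef_pos']), s['ft_torque'].round(2))
E
```

```text
t 13.45 p [0.5126 0.0417 0.0459] jawyaw -11.89 down [-0.009 -0.005 -1.   ] F [-0.9  0.1 -4.2] op 0.0587 j [ 0.084  0.4   -0.461  0.718 -0.004  1.862]
[81.1  1.8] [ 0.03 -0.01  0.04]
```

jog_arm:
  targets:
    - [[0,0,0],[0,0.3,1],-1]
    - [[0,0,0],[0,0.3,1],-1]
    - [[0,0,1],[0,0.2,0.5],-1]
    - [[0,0,1],[0,0,0],-1]
    - [[0,0,1],[0,0,0],-1]
    - [[0,0,1],[0,0,0],-1]
    - [[0,0,1],[0,0,0],-1]
    - [[0,0,1],[0,0,0],-1]
    - [[0,0,1],[0,0,0],-1]
    - [[0,0,1],[0,0,0],-1]

```text
t: 14.45
eef_pos: [0.5054, 0.0651, 0.1254]
eef_rot: [-0.605, 0.618, -0.356, 0.354]
wrist_force: [-0.0, 0.2, -2.9]
opening: 0.0589
```

jog_arm:
  targets:
    - [[0,0,1],[0,0,0],-1]
    - [[0,0,1],[0,0,0],-1]
    - [[0,0,1],[0,0,0],-1]
    - [[0,0,1],[0,0,0],-1]
    - [[0,0,1],[0,0,0],-1]
    - [[0,0,1],[0,0,0],-1]
    - [[0,0,1],[0,0,0],-1]
    - [[0,0,1],[0,0,0],-1]
    - [[0,0,1],[0,0,0],-1]
    - [[0,0,1],[0,0,0],-1]

```text
t: 15.45
eef_pos: [0.4956, 0.0632, 0.1234]
eef_rot: [-0.695, 0.715, -0.054, 0.048]
wrist_force: [0.4, -0.3, -4.1]
opening: 0.0594
```

```bash
python3 - <<'E'
from h import *
s=st();print(sl(s['eef_pos']), s['ft_torque'].round(2))
E
```

```text
t 15.45 p [0.4956 0.0632 0.1234] jawyaw 81.74 down [-0.01  -0.028 -1.   ] F [ 0.4 -0.3 -4.1] op 0.0594 j [ 0.143  0.3   -0.38   0.905 -0.026  0.288]
[98.6 22.9] [ 0.06 -0.03 -0.03]
```

jog_arm:
  targets:
    - [[0.3,0,1],[0.08,0,0],-1]
    - [[0,0,1],[0.08,0,0],-1]
    - [[0,0,1],[0.08,0,0],-1]
    - [[0,0,1],[0.08,0,0],-1]
    - [[0,0,1],[0.08,0,0],-1]
    - [[0,0,1],[0.08,0,0],-1]
    - [[0,0,1],[0.08,0,0],-1]
    - [[0,0,1],[0.08,0,0],-1]
    - [[0,0,1],[0.08,0,0],-1]
    - [[0,0,1],[0.08,0,0],-1]

```text
t: 16.45
eef_pos: [0.5102, 0.0611, 0.1214]
eef_rot: [-0.653, 0.659, 0.255, -0.273]
wrist_force: [0.1, 0.8, -3.8]
opening: 0.0592
```

jog_arm:
  targets:
    - [[0,0,1],[0.08,0,0],-1]
    - [[0,0,1],[0.08,0,0],-1]
    - [[0,0,1],[0.08,0,0],-1]
    - [[0,0,1],[0.08,0,0],-1]
    - [[0,0,1],[0.08,0,0],-1]
    - [[0,0,1],[0.08,0,0],-1]
    - [[0,0,0.3],[0,0,0],-1]
    - [[0,0,0],[0,0,0],-1]
    - [[0,0,0],[0,0,0],-1]
    - [[0,0,0],[0,0,0],-1]

```text
t: 17.45
eef_pos: [0.5175, 0.0596, 0.1195]
eef_rot: [-0.552, 0.559, 0.425, -0.45]
wrist_force: [0.6, -0.1, -3.6]
opening: 0.0593
```

```bash
python3 - <<'E'
from h import *
s=st();print(sl(s['eef_pos']), s['ft_torque'].round(2))
E
```

```text
t 17.45 p [0.5175 0.0596 0.1195] jawyaw 166.47 down [-0.021 -0.03  -0.999] F [ 0.6 -0.1 -3.6] op 0.0593 j [ 0.131  0.344 -0.324  0.927 -0.027 -1.203]
[99.6  0.8] [-0.01 -0.03  0.01]
```

jog_arm:
  targets:
    - [[0.34,-0.24,0.3],[-0.04,-0.35,0],-1]
    - [[0,0,0],[0,0,-0.7],-1]
    - [[0,0,0],[0,0,-0.7],-1]
    - [[0,0,0],[0,0,-0.7],-1]
    - [[0,0,0],[0,0,0],-1]
    - [[0,0,0],[0,0,0],-1]
    - [[0,0,0],[0,0,0],-1]
    - [[0,0,0],[0,0,0],-1]
    - [[0,0,0],[0,0,0],-1]
    - [[0,0,0],[0,0,0],-1]

```text
t: 18.45
eef_pos: [0.5195, 0.0489, 0.0598]
eef_rot: [-0.549, 0.552, 0.447, -0.441]
wrist_force: [-0.4, -0.9, -3.9]
opening: 0.0592
```

```bash
python3 - <<'E'
from h import *
s=st();print(sl(s['eef_pos']), s['ft_torque'].round(2))
a=grab('top','t5')['image'][205:295,255:405]; b=grab('scene','s5')['image'][140:300,240:400];c=grab('wrist','w5')['image']
o=np.zeros((600,800,3),np.uint8);o[:240,:400]=cv2.resize(a,(400,240));o[240:600,:360]=cv2.resize(b,(360,360));o[:480,400:]=c[:,120:520];cv2.imwrite('pics/c5.png',o[:,:,::-1])
E
```

```text
t 18.45 p [0.5195 0.0489 0.0598] jawyaw 167.82 down [ 0.009  0.001 -1.   ] F [-0.4 -0.9 -3.9] op 0.0592 j [ 0.094  0.383 -0.444  0.734  0.    -1.264]
[89.6 -3.4] [ 0.   -0.03 -0.03]
```

View pics/c5.png

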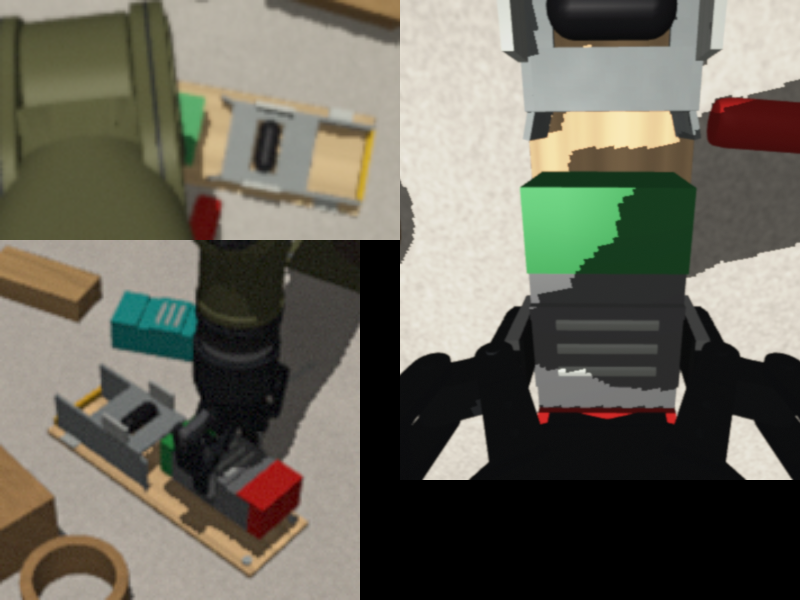

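```bash
python3 - <<'E'
from h import *
im,K,T=load('w5')
for n,u,v,z in(('roofL',525,110,.056),('roofR',702,110,.056),('roof2L',523,48,.056),('roof2R',704,48,.056),('boxL',523,187,.088),('boxR',695,187,.088),('boxrL',541,407,.088),('boxrR',676,407,.088)): print(n,sl(onz(K,T,u-400+120,v,z)))
E
```

```text
roofL [  0.1 -35.8]
roofR [ 0.3 36. ]
roof2L [-22.2 -34.7]
roof2R [-22.   34.8]
boxL [ 25.9 -30.9]
boxR [25.9 27.6]
boxrL [121.3 -31. ]
boxrR [121.   27.2]
```

jog_arm:
  targets:
    - [[0,0.1,0.04],[-0.06,0,-0.3],-1]
    - [[0,0,0],[0,0,-0.4],-1]
    - [[0,0,0],[0,0,-0.35],-1]
    - [[0,0,0],[0,0,-0.1],-1]
    - [[0,0,0],[0,0,0],-1]
    - [[0,0,0],[0,0,0],-1]
    - [[0,0,0],[0,0,0],-1]
    - [[0,0,0],[0,0,0],-1]
    - [[0,0,0],[0,0,0],-1]
    - [[0,0,0],[0,0,0],-1]

```text
t: 19.6
eef_pos: [0.5175, 0.049, 0.0229]
eef_rot: [0.55, -0.549, -0.445, 0.445]
wrist_force: [-0.4, -0.9, -4.5]
opening: 0.0591
```

```bash
python3 - <<'E'
from h import *
s=st();print(sl(s['eef_pos']), s['ft_torque'].round(2))
E
```

```text
t 19.6 p [0.5175 0.049  0.0229] jawyaw 168.06 down [-0.001  0.001 -1.   ] F [-0.4 -0.9 -4.5] op 0.0591 j [ 9.400e-02  4.320e-01 -4.850e-01  6.560e-01  1.000e-03 -1.269e+00]
[89.2 -1.5] [-0.04  0.02 -0.01]
```

jog_arm:
  targets:
    - [[0,0,0],[0,0,-0.05],-1]
    - [[0,0,0],[-0.06,-0.3,0],-1]
    - [[0,0,0],[-0.06,-0.3,0],-1]
    - [[0,0,0],[-0.06,-0.3,0],-1]
    - [[0,0,0],[-0.06,-0.3,0],-1]
    - [[0,0,0],[0,0,0],-1]
    - [[0,0,0],[0,0,0],-1]
    - [[0,0,0],[0,0,0],-1]
    - [[0,0,0],[0,0,0],-1]
    - [[0,0,0],[0,0,0],-1]

```text
t: 20.6
eef_pos: [0.5097, 0.009, 0.0218]
eef_rot: [0.55, -0.549, -0.445, 0.445]
wrist_force: [0.1, 0.6, -4.7]
opening: 0.0587
```

```bash
python3 - <<'E'
from h import *
s=st();print(sl(s['eef_pos']), s['ft_torque'].round(2))
E
```

```text
t 20.6 p [0.5097 0.009  0.0218] jawyaw 167.98 down [-0.     0.001 -1.   ] F [ 0.1  0.6 -4.7] op 0.0587 j [ 1.700e-02  4.190e-01 -5.120e-01  6.400e-01  1.000e-03 -1.344e+00]
[48.5 -2.1] [-0.   -0.02 -0.01]
```

jog_arm:
  targets:
    - [[0,0,0],[-0.06,-0.25,-0.03],-1]
    - [[0,0,0],[-0.06,-0.25,0],-1]
    - [[0,0,0],[-0.05,-0.2,0],-1]
    - [[0,0,0],[0,0,0],-1]
    - [[0,0,0],[0,0,0],1]
    - [[0,0,0],[0,0,0],1]
    - [[0,0,0],[0,0,0],1]
    - [[0,0,0],[0,0,0],1]
    - [[0,0,0],[0,0,0],1]
    - [[0,0,0],[0,0,0],1]

```text
t: 21.6
eef_pos: [0.5075, -0.0118, 0.0229]
eef_rot: [0.549, -0.549, -0.448, 0.442]
wrist_force: [-0.5, -0.3, -0.6]
opening: 0.0851
```

```bash
python3 - <<'E'
from h import *
s=st();print(sl(s['eef_pos']), s['ft_torque'].round(2))
E
```

```text
t 21.6 p [ 0.5075 -0.0118  0.0229] jawyaw 168.08 down [ 0.006  0.006 -1.   ] F [-0.5 -0.3 -0.6] op 0.0851 j [-0.027  0.411 -0.522  0.631  0.006 -1.39 ]
[27.7 -4.3] [-0.03 -0.04 -0.  ]
```

jog_arm:
  targets:
    - [[0,0,0],[0,0,1],1]
    - [[0,0,0],[0,0,1],1]
    - [[0,0,0],[0,0,0.3],1]
    - [[0,0,0],[0.14,0.85,0],-1]
    - [[0,0,0],[0.14,0.85,0],-1]
    - [[0,0,0],[0.14,0.85,0],-1]
    - [[0,0,0],[0.14,0.85,0],-1]
    - [[0,0,0],[0,0,0],-1]
    - [[0,0,0],[0,0,0],-1]
    - [[0,0,0],[0,0,0],-1]

```text
t: 22.6
eef_pos: [0.5227, 0.0928, 0.0909]
eef_rot: [0.55, -0.549, -0.447, 0.443]
wrist_force: [-0.3, -0.5, -0.1]
opening: -0.0001
```

```bash
python3 - <<'E'
from h import *
s=st();print(sl(s['eef_pos']), s['ft_torque'].round(2))
E
```

```text
t 22.6 p [0.5227 0.0928 0.0909] jawyaw 168.0 down [ 0.003  0.004 -1.   ] F [-0.3 -0.5 -0.1] op -0.0001 j [ 0.174  0.367 -0.373  0.827  0.004 -1.188]
[133.2   2.5] [ 0.01 -0.02 -0.07]
```

jog_arm:
  targets:
    - [[0,0,0],[0.08,0,-0.8],-1]
    - [[0,0,0],[0,0,-0.8],-1]
    - [[0,0,0],[0,0,-0.6],-1]
    - [[0,0,0],[0,0,0],-1]
    - [[0,0,0],[-0.06,-0.3,0],-1]
    - [[0,0,0],[-0.06,-0.3,0],-1]
    - [[0,0,0],[-0.04,-0.2,0],-1]
    - [[0,0,0],[-0.04,-0.2,0],-1]
    - [[0,0,0],[0,0,0],-1]
    - [[0,0,0],[0,0,0],-1]

```text
t: 23.6
eef_pos: [0.5226, 0.0601, 0.0283]
eef_rot: [0.553, -0.549, -0.451, 0.435]
wrist_force: [1.3, 4.2, -1.9]
opening: -0.0003
```

```bash
python3 - <<'E'
from h import *
s=st();print(sl(s['eef_pos']), s['ft_torque'].round(2))
E
```

```text
t 23.6 p [0.5226 0.0601 0.0283] jawyaw 167.63 down [ 0.013  0.019 -1.   ] F [ 1.3  4.2 -1.9] op -0.0003 j [ 0.104  0.424 -0.481  0.651  0.017 -1.251]
[101.2  -4.2] [ 0.51 -0.06 -0.03]
```

jog_arm:
  targets:
    - [[-0.15,0.1,0.05],[-0.1,-0.25,-0.03],-1]
    - [[-0.1,0.05,0],[-0.1,-0.25,-0.03],-1]
    - [[-0.05,0,0],[-0.08,-0.25,0],-1]
    - [[-0.05,0,0],[-0.08,-0.25,0],-1]
    - [[-0.05,0,0],[-0.06,-0.25,0],-1]
    - [[-0.05,0,0],[-0.06,-0.25,0],-1]
    - [[-0.05,0,0],[-0.06,-0.25,0],-1]
    - [[-0.05,0,0],[-0.06,-0.25,0],-1]
    - [[-0.05,0,0],[-0.06,-0.25,0],-1]
    - [[0,0,0],[0,0,0],-1]

```text
t: 24.6
eef_pos: [0.5148, 0.0288, 0.0316]
eef_rot: [0.555, -0.535, -0.469, 0.431]
wrist_force: [-0.1, -0.1, 0.2]
opening: 0.0003
```

```bash
python3 - <<'E'
from h import *
s=st();print(sl(s['eef_pos']), s['ft_torque'].round(2))
E
```

```text
t 24.6 p [0.5148 0.0288 0.0316] jawyaw 169.09 down [ 0.023  0.057 -0.998] F [-0.1 -0.1  0.2] op 0.0003 j [ 0.021  0.4   -0.513  0.633  0.057 -1.359]
[69. -3.] [-0.04  0.05 -0.02]
```

jog_arm:
  targets:
    - [[-0.5,0.2,-0.1],[-0.06,0,-0.1],-1]
    - [[-0.3,0.1,-0.1],[-0.08,-0.2,-0.1],-1]
    - [[-0.1,0,0],[-0.06,-0.25,0],-1]
    - [[-0.1,0,0],[-0.06,-0.25,0],-1]
    - [[-0.1,0,0],[-0.06,-0.25,0],-1]
    - [[-0.1,0,0],[-0.06,-0.25,0],-1]
    - [[-0.1,0,0],[-0.06,-0.25,0],-1]
    - [[-0.1,0,0],[-0.06,-0.25,0],-1]
    - [[0,0,0],[0,0,0],-1]
    - [[0,0,0],[0,0,0],-1]

```text
t: 25.6
eef_pos: [0.505, -0.0069, 0.0293]
eef_rot: [-0.537, 0.556, 0.444, -0.453]
wrist_force: [0.9, 2.0, -2.8]
opening: 0.0003
```

```bash
python3 - <<'E'
from h import *
s=st();print(sl(s['eef_pos']), s['ft_torque'].round(2))
E
```

```text
t 25.6 p [ 0.505  -0.0069  0.0293] jawyaw 168.72 down [ 0.008 -0.029 -1.   ] F [ 0.9  2.  -2.8] op 0.0003 j [ 0.005  0.398 -0.523  0.642 -0.029 -1.369]
[32.  -0.9] [ 0.61 -0.18  0.02]
```

jog_arm:
  targets:
    - [[0.1,0.1,0],[-0.03,-0.15,-0.05],-1]
    - [[0,0,0],[-0.03,-0.15,0],-1]
    - [[0,0,0],[-0.03,-0.15,0],-1]
    - [[0,0,0],[-0.03,-0.15,0],-1]
    - [[0,0,0],[-0.03,-0.15,0],-1]
    - [[0,0,0],[-0.03,-0.15,0],-1]
    - [[0,0,0],[0,0,0],-1]
    - [[0,0,0],[0,0,0],-1]
    - [[0,0,0],[0,0,0],-1]
    - [[0,0,0],[0,0,0],-1]

```text
t: 26.6
eef_pos: [0.5026, -0.0221, 0.0296]
eef_rot: [0.547, -0.543, -0.454, 0.447]
wrist_force: [-0.1, 2.7, -1.4]
opening: -0.0001
```

```bash
python3 - <<'E'
from h import *
s=st();print(sl(s['eef_pos']), s['ft_torque'].round(2))
a=grab('wrist','w6')['image'];b=grab('scene','s6')['image'][170:290,240:400]
o=np.zeros((480,800,3),np.uint8);o[:,:400]=a[:,120:520];o[:300,400:]=cv2.resize(b,(400,300));cv2.imwrite('pics/c6.png',o[:,:,::-1])
E
```

```text
t 26.6 p [ 0.5026 -0.0221  0.0296] jawyaw 169.13 down [ 0.004  0.011 -1.   ] F [-0.1  2.7 -1.4] op -0.0001 j [-0.051  0.397 -0.523  0.647  0.012 -1.432]
[16.6 -1.7] [ 0.58 -0.07 -0.02]
```

View pics/c6.png

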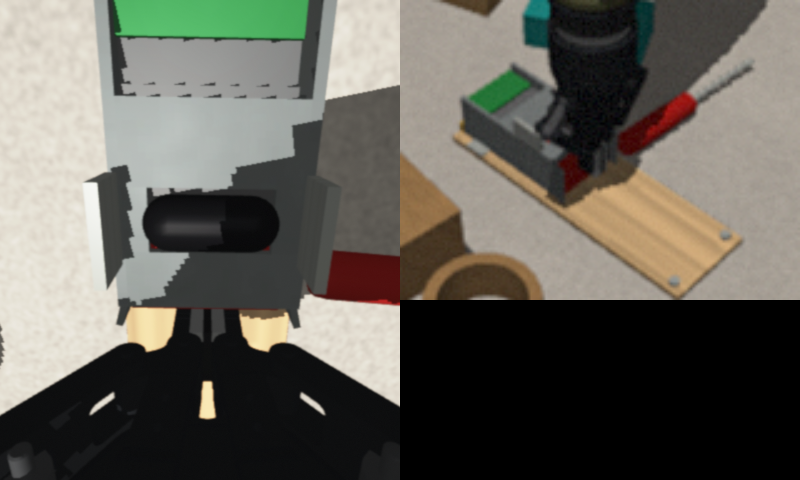

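```bash
python3 - <<'E'
from h import *
im,K,T=load('w6')
for u,v in((280,38),(330,38),(380,39)):print('cap edge',sl(onz(K,T,u,v,.05)))
print('roof back (true -76)',sl(onz(K,T,330,98,.056)),'roof front (0)',sl(onz(K,T,330,306,.056)))
E
```

```text
cap edge [-92.9 -18. ]
cap edge [-93.2  -2.2]
cap edge [-93.3  13.6]
roof back (true -76) [-75.4  -1.8] roof front (0) [-0.4 -0.1]
```

jog_arm:
  targets:
    - [[-0.1,0,-0.1],[-0.02,-0.1,-0.05],-1]
    - [[-0.05,0,0],[-0.02,-0.1,0],-1]
    - [[-0.05,0,0],[-0.02,-0.1,0],-1]
    - [[-0.05,0,0],[-0.02,-0.1,0],-1]
    - [[-0.05,0,0],[-0.02,-0.1,0],-1]
    - [[-0.05,0,0],[-0.02,-0.1,0],-1]
    - [[-0.05,0,0],[-0.02,-0.1,0],-1]
    - [[-0.05,0,0],[-0.02,-0.12,0],-1]
    - [[-0.05,0,0],[-0.02,-0.12,0],-1]
    - [[-0.05,0,0],[-0.02,-0.12,0],-1]

```text
t: 27.7
eef_pos: [0.5028, -0.0222, 0.0309]
eef_rot: [0.549, -0.537, -0.465, 0.44]
wrist_force: [2.4, 12.9, -2.0]
opening: 0.0005
```

```bash
python3 - <<'E'
from h import *
s=st();print(sl(s['eef_pos']), s['ft_torque'].round(2))
E
```

```text
t 27.7 p [ 0.5028 -0.0222  0.0309] jawyaw 169.59 down [ 0.017  0.036 -0.999] F [ 2.4 12.9 -2. ] op 0.0005 j [-0.068  0.39  -0.533  0.633  0.037 -1.457]
[16.6 -1.9] [ 2.51 -0.35  0.02]
```

jog_arm:
  targets:
    - [[-0.4,0.15,-0.2],[0,0,-0.05],-1]
    - [[-0.15,0,0],[-0.02,-0.1,0],-1]
    - [[-0.1,0,0],[-0.03,-0.15,0],-1]
    - [[-0.1,0,0],[-0.03,-0.18,0],-1]
    - [[-0.1,0,0],[-0.04,-0.2,0],-1]
    - [[-0.1,0,0],[-0.04,-0.2,0],-1]
    - [[-0.1,0,0],[-0.04,-0.2,0],-1]
    - [[-0.1,0,0],[-0.04,-0.2,0],-1]
    - [[-0.1,0,0],[-0.04,-0.2,0],-1]
    - [[-0.1,0,0],[-0.04,-0.2,0],-1]

```text
t: 28.7
eef_pos: [0.5031, -0.0226, 0.0321]
eef_rot: [0.543, -0.538, -0.47, 0.442]
wrist_force: [4.5, 20.4, -5.5]
opening: -0.0
```

```bash
python3 - <<'E'
from h import *
s=st();print(sl(s['eef_pos']), s['ft_torque'].round(2))
E
```

```text
t 28.7 p [ 0.5031 -0.0226  0.0321] jawyaw 170.3 down [ 0.025  0.031 -0.999] F [ 4.5 20.4 -5.5] op -0.0 j [-0.065  0.383 -0.54   0.624  0.032 -1.467]
[16.3 -2.3] [ 4.02 -0.69 -0.01]
```

jog_arm:
  targets:
    - [[-0.3,0.2,-0.4],[0.06,0.3,0],-1]
    - [[0,0,0],[0.1,0.6,0],-1]
    - [[0,0,0],[0.14,0.8,0],-1]
    - [[0,0,0],[0,0,1],-1]
    - [[0,0,0],[0,0,1],-1]
    - [[0,0,0],[0,0,1],-1]
    - [[0,0,0],[0,0,0.5],-1]
    - [[0,0,0],[0,0,0],-1]
    - [[0,0,0],[0,0,0],-1]
    - [[0,0,0],[0,0,0],-1]

```text
t: 29.7
eef_pos: [0.5107, 0.022, 0.1398]
eef_rot: [-0.542, 0.555, 0.444, -0.448]
wrist_force: [0.9, 0.7, -0.2]
opening: -0.0001
```

```bash
python3 - <<'E'
from h import *
s=st();print(sl(s['eef_pos']), s['ft_torque'].round(2))
a=grab('wrist','w7')['image'];b=grab('scene','s7')['image'][170:290,240:400];c=grab('top','t7')['image'][215:290,265:405]
o=np.zeros((560,800,3),np.uint8);o[:480,:400]=a[:,120:520];o[:300,400:]=cv2.resize(b,(400,300));o[300:514,400:]=cv2.resize(c,(400,214));cv2.imwrite('pics/c7.png',o[:,:,::-1])
E
```

```text
t 29.7 p [0.5107 0.022  0.1398] jawyaw 168.25 down [ 0.007 -0.017 -1.   ] F [ 0.9  0.7 -0.2] op -0.0001 j [ 0.054  0.29  -0.347  0.928 -0.017 -1.312]
[61.4 -0.5] [0. 0. 0.]
```

View pics/c7.png

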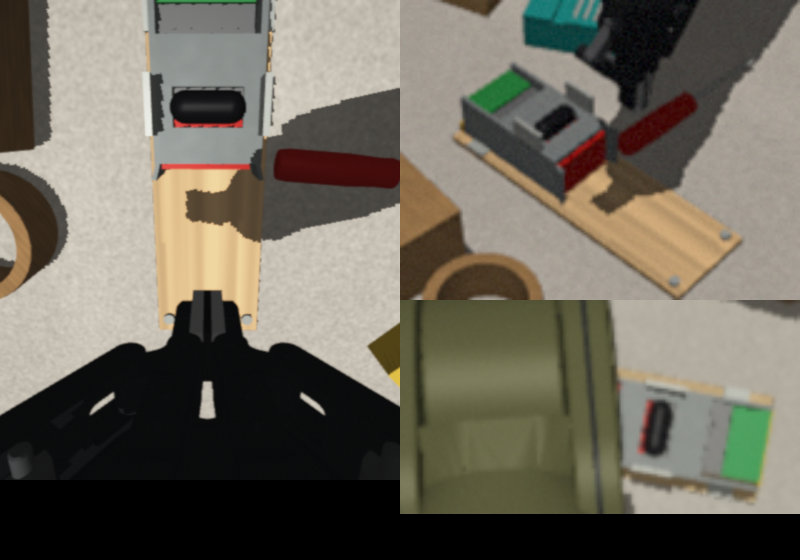

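```bash
python3 - <<'E'
from h import *
im,K,T=load('w7')
H=cv2.cvtColor(im,cv2.COLOR_RGB2HSV)
for u in(300,320,340):
    r=np.nonzero(((H[155:180,u,0]<8)|(H[155:180,u,0]>172))&(H[155:180,u,1]>130))[0]+155
    print(u,r.min(),r.max(),'end',sl(onz(K,T,u,r.max()+.5,.05)),'roof',sl(onz(K,T,u,r.min()-.5,.056)))
print('px per mm',np.linalg.norm(proj(K,T,[*w(0),.05])-proj(K,T,[*w(10),.05]))/10)
# same top camera, cap before (red) and now (green), inner cap / end edges
for n,hs in(('top0',(172,8)),('t7',(45,80))):
    im,K,T=load(n);H=cv2.cvtColor(im,cv2.COLOR_RGB2HSV);h=H[...,0]
    m=((h>hs[0])|(h<hs[1])) if n=='top0' else ((h>hs[0])&(h<hs[1]))
    m=m&(H[...,1]>110)&(H[...,2]>50);k=np.zeros_like(m);k[245:290,370:400]=1
    cs,_=cv2.findContours((m&k).astype('uint8'),0,1);c=max(cs,key=cv2.contourArea)
    print(n,[sl(onz(K,T,*q,.05)).tolist() for q in cv2.boxPoints(cv2.minAreaRect(c))])
for a,n in(((300,38),'w6'),): 
    pass
E
```

```text
300 164 168 end [  4.4 -19.4] roof [  0.5 -18.8]
320 164 168 end [ 4.3 -5.7] roof [ 0.5 -5.5]
340 164 168 end [4.3 8. ] roof [0.4 7.8]
px per mm 1.486956065054059
top0 [[-92.0, 30.1], [-92.4, -31.0], [-123.8, -31.0], [-123.3, 30.0]]
t7 [[-94.3, 28.0], [-93.5, -29.7], [-123.2, -30.4], [-123.9, 27.4]]
```

```bash
python3 -c "
from station import bot
print(bot.hand_in())"
```

```text
the job is handed in; nothing more can be done
None
```

The box is back in the sleeve with its red "reorder" end at the mouth. I handed the job in at about t = 30 s; no verdict was reported.

**What I did:** I pushed the box out from behind over the lip. I then gripped its free end and drew it clear onto the apron (centre about 80 mm out). After regripping it mid-length I lifted it, turned it 180° and slid it in. The last stretch was pushed with closed fingers.

**Last checks:**
- **Fully home:** the red end face measured about 4 mm proud of the mouth. The overhead camera put the green end where the red end was at the start, within about 1 mm.
- **Against the stop:** a slow final push reached about 20 N, the highest reading I took there, with no further movement. The force was read only at the end of each call, so brief peaks would not show.
- **Gripper clear:** the fingers were about 57 mm out from the box and 90 mm above the sleeve floor level, with wrist force near zero.
- **Other things on the bench:** none looked moved near the sleeve in the last pictures, and I noticed no contact. I did not measure their positions.

**Disagreement:** my rough first scene-camera reading differed from the overhead one by about 7 mm. I used the wrist-camera fit instead, which later close views confirmed to within about 1 mm.

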